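# Pack the laser head away and snap its case shut

## Task

Put the laser head away in its blue case. It lies mostly under the instrument riser: draw it out by its exposed red end and set it down on the open bench clear of the riser, let go, then take it again by its middle and lay it gently in the case's pocket, silver nose in the narrow end. Then swing the lid over and press its front edge until the catch snaps and the lid is fully shut, leaving the post, the bottle and the lens standing where they are.

Things in the scene. Friction and masses are not known exactly. Their poses are not given: they have to be found in the camera images.
- laser: loose laser head, about 350 g, 170 mm long: black box body 36 wide, 32 high with red end cap at x -85 to -65, black to x +45, silver round nose (24 mm diameter, axis 16 up) from x +45 to +85. Origin: centre of the underside, halfway along; x to the nose, z up. It starts flat on the bench, 60 to 75 mm of its red end sticking out of the riser's front
- laser_nose (a point): centre of the tip of the laser's silver nose, 85 mm ahead of the laser's origin and 16 mm above its underside
- riser: fixed instrument riser: board 220 wide (y), 200 deep, top 67 mm up, 12 thick, on side panels (inner faces y +-100), open in front. Origin: on the bench, centre line, 70 mm in FRONT of the board's front edge; x points into the riser (board from x +70 to +270), z up. A white power supply stands on it: x +106 to +265 (knobs from +94), y +-90, up to 141 mm above the bench
- case: blue hard case fixed to the bench, 180 (x) by 210 mm (y), 5 mm walls, rim 46 mm up; grey rigid insert, top 34 mm up, with a pocket that fits the laser and spare filters beside it. Origin: centre of the underside; -x is the front, +x the hinge side, z up. A ball catch sticks out at the middle of the front, to x -128, up to 44 mm high
- case_pocket (a point): centre of the pocket's floor, where the seated laser's origin belongs: x -30, y 0 in the case, 10 mm above the bench. The pocket runs along the case's y, 24 mm deep: 44 wide from y -90 to +50, then 32 wide to y +90 for the nose. A finger notch just as deep crosses it: y -35 to +25, x -85 to +25 mm in the case. The seated laser's top is 42 mm above the bench
- case_pocket_nose (a point): where the tip of the nose belongs when the laser is seated: 85 mm from case_pocket along the case's +y, 16 mm above the pocket's floor
- lid (a joint): lid angle in rad: 0 shut, 1.57 upright, 2.0 stop, leaning back. Stiff hinge: stays where left. Plate 183 mm from hinge to front edge (steel catch tab at the middle, to 195), 210 wide, 10 thick. Just under 0.1 rad it rests ajar on the ball catch and takes about 10 N down on its front edge to snap past; then it stays at 0
- lid_hinge (a point): middle of the hinge axis, at the inner face of the lid, 46 mm above the bench; its x and z axes turn with the lid (when shut they are those of the case); the lid extends along -x of this frame, its outer face is at z = +10 mm
- lid_edge (a point): middle of the lid's front edge on its outer (upper) face, 183 mm from the hinge axis; shut, it is 56 mm above the bench
- post: bystander, loose: optical post standing on a steel disc 58 mm in diameter and 12 mm high, rod 13 mm in diameter, black clamp 30 by 24 mm at 78 to 102 mm, 110 mm high overall; origin: centre of the underside
- bottle: bystander, loose: closed amber bottle 52 mm in diameter, 130 mm high; origin: centre of the underside
- lens: bystander, loose: lens in an aluminium cell 48 mm in diameter, 28 mm high, lying flat beside the laser's red end; origin: centre of the underside

How it is judged (in metres and radians):
On the way, in this order (a step that is already met when the one before it is completed fails the run):
1. the laser lies let go on the bench, its middle at least 25 mm clear of the riser's front edge (x of laser in the frame of riser below 0.045 m and height (world z) of laser below 0.006 m and angle between laser's own z axis and vertical below 0.1 rad and contact force between the fingers and laser below 0.1 N and linear speed of laser below 0.02 m/s), for 0.2 s.
2. the laser lies let go in the pocket, nose in the narrow end, the lid still open (distance between laser_nose and case_pocket_nose below 0.012 m and distance between laser and case_pocket below 0.012 m and contact force between the fingers and laser below 0.1 N and value of joint lid above 0.3 rad), for 0.1 s.
At the end, for the whole second after the job is handed in: the laser lies in the pocket, its origin within 8 mm of case_pocket and its nose tip within 8 mm of case_pocket_nose, at rest; the lid is shut past its catch (below 0.02 rad); the post, the bottle and the lens stand upright within 30 mm of where they were (value of joint lid below 0.02 rad and distance between laser_nose and case_pocket_nose below 0.008 m and distance between laser and case_pocket below 0.008 m and linear speed of laser below 0.02 m/s and distance of each of post, bottle, lens from where it was at the start of the episode below 0.03 m and angle between each of post, bottle, lens's own z axis and vertical below 0.1 rad); the robot touches nothing.
It fails at once if a bystander is knocked over (tilted by more than 0.5 rad) (angle between any of post, bottle, lens's own z axis and vertical above 0.5 rad).
It fails at once if the laser is dropped (it moves at over 0.45 m/s, a fall of some 10 mm, with the fingers off it) (linear speed of laser above 0.45 m/s and contact force between the fingers and laser below 0.1 N).
It also fails if it takes over 72 s, if anything falls off the work surface, if the arm or the gripper's body presses on something with over 40 N, if the wrist force passes 120 N, or if a joint passes its speed limit or range.

## Robot

A 6-joint arm with a two-finger parallel gripper is mounted at the origin on the work surface. World frame = base frame: x ahead of the robot, y to its left, z up, the work surface at z = 0. Lengths are in mm, angles in degrees, forces in N, time in s.
With the tool pointing down it reaches from about 350 to 850 mm from the base axis. Payload 8.1 kg.
Tool frame: the origin (TCP) lies midway between the tips of the shut fingers; the grasp point (between the pads) lies 19 mm behind it (r.pinch_z is the distance from the TCP to the grasp point, in mm); z points along the fingers, y is the line along which they close (so a half turn about z gives the same grasp; the last joint's range is limited). The gripper opens to 85 mm and grips with 20 to 120 N. Pads are 22 mm wide; open, the fingers measure 114 mm over their backs; the gripper's body (76 mm by 85 mm) begins 54 mm behind the grasp point. The pads swing forward as they close: fully open they stand 13 mm farther back than shut.
Start: joints at [67.987, 7.471, 85.268, -0, 87.261, -4.893], TCP at [176.602, 573.426, 231.292] pointing down, gripper open.
Joint ranges: [-169.43, 169.43], [-51.17, 129.36], [1.28, 143.12], [-76.62, 256.62], [0, 156.53], [-152.29, 152.29]. Speed limits (degrees/s): [136.94, 136.94, 159.86, 180, 180, 180].

## Interface

Orientations are given as [roll, pitch, yaw] about the fixed x, y, z axes, in that order (R = Rz(yaw) Ry(pitch) Rx(roll)).
In Python, from bench import r gives the robot as it stands.
- The arm moves only by the shell command python3 -m jog 'ROWS' [OPENING] [FORCE]. ROWS is JSON, one flat list of numbers, 6 for each row, row after row: the shift along the tool's x, y, z in m, then the turn, a rotation vector about the tool's x, y, z in rad. A call has 1 to 8 rows; each row is the pose to reach, as a shift and turn from the pose commanded when the call began, along the tool's axes at that moment; what a row does not reach only later rows make up. A row lasts 1/8 s, in which the tool goes at most 62.5 mm and 10.7 degrees, less where a joint would pass 70% of its speed; a pose out of reach is approached as far as the arm can. A call with a gripper value outside its range is refused whole. OPENING is the opening, from -1 (shut) to 1 (fully open), set as the call begins (- or left out, the last holds). The fingers move at their own pace and stop on an object; FORCE is the grip in N (left out, the last holds). Time passes only in rows, so rows that repeat a pose let the fingers close. It gives the time, the measured TCP pose, the force, the opening and the grip force at its end, in the units of the state.
- r.sense(): the state, without advancing time (a new reading comes with each control period).
- r.snapshot(name): name is "side" or "top"; returns a dict with "pixels" (480x640x3 uint8, red, green, blue), "range_z" (480x640 float32, mm along the optical axis (not along the pixel's ray), 0 where there is no reading), "K" (3x3 intrinsics, pixels), "rvec" (rotation vector, rad) and "tvec" (3), from world to camera coordinates, as OpenCV has them. Camera axes: x right, y down, z forward; pixel columns grow to the right and rows downward; lengths in mm; the calibration is good to about 2 mm. A picture is of the moment at which its call begins.
- r.hand_in(): hands the job in; it is judged then, once.
Trained networks look in a picture, given as the dict that the camera call returned (one of the last four; its "shot" number tells which), for a name from the list of things; names that differ only in an ending like _2 or _b are one class to them, and where a whole thing is asked for, a point or a joint stands for the part that bears it (a point fixed in the world has none). Each returns a list of dicts, best first, with "score" (0 to 1); they miss things now and then, are a little off and sometimes report something else, mostly with a low value. They report only what shows in the picture. A call takes as long as a camera call.
- r.look_for(picture, target): "bbox" ([left, top, right, bottom] in pixels, round what is visible of it).
- r.outline_of(picture, target): "region" (480x640 bool, what is visible of it) and "bbox" ([left, top, right, bottom] in pixels, round what is visible of it).
The state is a dict: "time": time; "joint_pos": joint angles; "qd": joint speeds; "joint_efforts": joint torques, N m; "tool_pos": TCP position; "tcp_rot": TCP orientation; "ft_force": force on the tool from outside, world axes, zero at the start; "wrist_torque": the same for the moment, N m; "finger_gap": finger opening in mm; "grip_force": force on a finger pad.
Only numpy, scipy, OpenCV 4.12 (cv2) and the standard library are available. Lean on these libraries where they do the work, as an engineer would, in place of code of your own. Each camera call takes 0.05 s, during which the arm holds its last target. There are 200 camera calls.

## Working session

There is one attempt and no reset: what is moved stays moved. The work goes in short steps, Python scripts to look and compute and a shell command to move; the robot and the scene stay as the last step left them, time stands still between calls to the robot, and variables do not carry over. Pictures are saved under pics/ and viewed, at most 10 in all, crops included, and the job is handed in when it is done.

```bash
ls; mkdir -p pics; cat > h.py <<'E'
from bench import r
import numpy as np, cv2
from scipy.spatial.transform import Rotation as R
def cloud(s):
    z=s["range_z"].astype(float);K=s["K"];v,u=np.mgrid[:480,:640]
    P=np.stack([(u-K[0,2])/K[0,0]*z,(v-K[1,2])/K[1,1]*z,z],-1)
    M=cv2.Rodrigues(np.array(s["rvec"],float))[0]
    W=(P-np.array(s["tvec"]).ravel())@M
    W[z==0]=np.nan
    return W
def save(s,n): cv2.imwrite("pics/"+n,s["pixels"][...,::-1])
E
python3 - <<'E'
from h import *
for n in("top","side"):
    s=r.snapshot(n);save(s,n+"0.png");W=cloud(s)
    np.savez(n+"0.npz",W=W,px=s["pixels"])
    print(n,s["K"][0,0],-cv2.Rodrigues(np.array(s["rvec"],float))[0].T@np.array(s["tvec"]).ravel())
    for t in["laser","riser","case","lid","post","bottle","lens"]:
        o=r.outline_of(s,t)
        for d in o[:1]:
            p=W[d["region"]];p=p[~np.isnan(p[:,0])]
            print(t,round(d["score"],2),d["bbox"],np.round(np.percentile(p,[2,50,98],axis=0)).tolist() if len(p) else 0)
E
```

```text
pics
top 511.32532339877866 [ 397.76408272   43.39988492 1140.44793353]
laser 0.83 [231.6, 239.2, 250.7, 276.7] [[476.0, 222.0, 1.0], [513.0, 240.0, 32.0], [553.0, 262.0, 37.0]]
riser 0.89 [159.2, 136.8, 277.4, 257.1] [[535.0, 177.0, 56.0], [631.0, 279.0, 140.0], [740.0, 381.0, 145.0]]
case 0.62 [404.5, 184.5, 527.6, 341.5] [[373.0, -345.0, 8.0], [514.0, -235.0, 37.0], [621.0, -120.0, 233.0]]
lid 0.82 [405.8, 185.9, 524.9, 246.4] [[552.0, -312.0, 54.0], [590.0, -209.0, 163.0], [629.0, -113.0, 237.0]]
post 0.64 [342.8, 231.7, 366.0, 257.7] [[524.0, -29.0, 9.0], [544.0, -2.0, 14.0], [568.0, 20.0, 111.0]]
bottle 0.82 [333.9, 158.1, 359.7, 186.1] [[680.0, -8.0, 14.0], [694.0, 16.0, 89.0], [719.0, 38.0, 133.0]]
lens 0.66 [172.0, 271.8, 195.9, 295.7] [[437.0, 343.0, 3.0], [459.0, 363.0, 29.0], [481.0, 387.0, 33.0]]
side 493.58232111693394 [503.17136184 830.28229164 661.90588597]
laser 0.82 [305.8, 316.5, 351.6, 347.0] [[475.0, 227.0, 2.0], [507.0, 256.0, 30.0], [539.0, 266.0, 33.0]]
riser 0.66 [178.9, 249.7, 323.2, 420.3] [[530.0, 208.0, 4.0], [633.0, 367.0, 119.0], [727.0, 417.0, 142.0]]
case 0.55 [286.7, 91.7, 401.4, 219.0] [[365.0, -352.0, 1.0], [483.0, -209.0, 34.0], [616.0, -110.0, 229.0]]
lid 0.92 [288.8, 90.4, 319.3, 201.8] [[548.0, -455.0, 8.0], [586.0, -136.0, 178.0], [634.0, -106.0, 235.0]]
post 0.93 [301.8, 203.2, 327.5, 254.5] [[525.0, -26.0, 2.0], [549.0, 2.0, 13.0], [575.0, 24.0, 107.0]]
bottle 0.92 [225.4, 196.6, 255.1, 254.0] [[680.0, -1.0, 1.0], [701.0, 32.0, 65.0], [730.0, 42.0, 129.0]]
lens 0.7 [342.9, 373.4, 377.0, 408.4] [[438.0, 349.0, 3.0], [460.0, 377.0, 27.0], [480.0, 391.0, 30.0]]
```

View pics/top0.png

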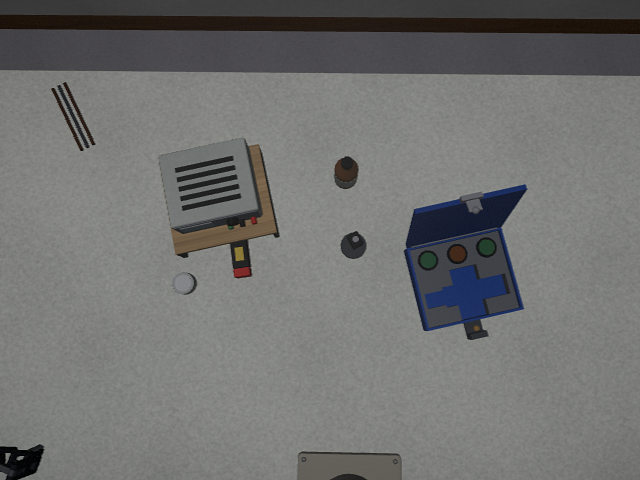

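View pics/side0.png

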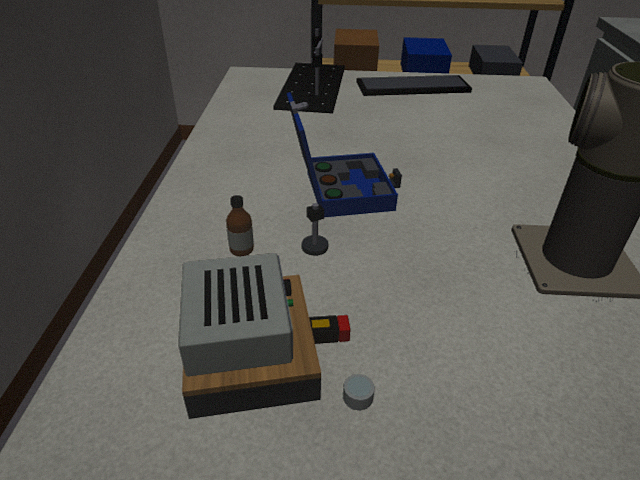

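The top view shows the red end at (242,272), the lens at (184,283), the post at (353,245) and the bottle at (346,172). The case is at (465,285) with its pocket's narrow end on the left (+y), and the lid leans back above it. Next I fit precise poses.

```bash
cat > fit.py <<'E'
from h import *
d=np.load("top0.npz");W=d["W"];px=d["px"].astype(int)
def rect(m,lab):
    p=W[m][:,:2].astype(np.float32);p=p[~np.isnan(p[:,0])]
    c,sz,a=cv2.minAreaRect(p);print(lab,len(p),np.round(c,1),np.round(sz,1),round(a,1))
v,u=np.mgrid[:480,:640]
z=W[...,2]
box=lambda l,t,rr,b:(u>=l)&(u<=rr)&(v>=t)&(v<=b)
m=box(225,236,256,282)&(z>22)&(z<42);rect(m,"laser top")
red=box(225,236,256,282)&(px[...,0]>100)&(px[...,1]<60)&(z>25);rect(red,"red")
p=W[m][:,:2];cc=p.mean(0);e=np.linalg.svd(p-cc)[2][0];print("laser axis",cc,np.degrees(np.arctan2(*e[::-1])))
m=box(150,130,285,262)&(z>59)&(z<75);rect(m,"board")
m=box(150,130,285,262)&(z>130)&(z<150);rect(m,"psu")
ins=box(400,225,527,335)&(z>28)&(z<40);rect(ins,"insert")
rim=box(400,225,527,335)&(z>41)&(z<52);rect(rim,"rim+")
pk=box(400,250,527,325)&(z<22)&(z>3)&(px[...,2]>px[...,0]+50);rect(pk,"pocket")
lid=box(400,180,530,250)&(z>60);p=W[lid];p=p[~np.isnan(p[:,0])];c=p.mean(0);n=np.linalg.svd(p-c,full_matrices=False)[2][2];print("lid",c,n,np.percentile(p,[1,99],axis=0))
d=px;crop=d[225:345,395:535].astype(np.uint8);cv2.imwrite("pics/case.png",cv2.resize(crop[...,::-1],None,fx=5,fy=5,interpolation=cv2.INTER_CUBIC)[:, :])
s=r.sense();print(s["tcp_rot"],s["finger_gap"])
E
python3 fit.py
```

```text
laser top 596 [514.2 243.3] [78.4 37.2] 9.4
red 121 [485.7 239.3] [17.8 32.7] 8.0
laser axis [513.62794355 242.24058377] -171.1988103157412
board 2647 [640.2 291.3] [201.3 221.5] 13.5
psu 6811 [651.8 293.7] [166.9 180.6] 13.3
insert 4412 [ 462. -244.] [206.3 212. ] 12.5
rim+ 1538 [ 463.  -244.4] [221.1 212. ] 13.2
pocket 2201 [ 449.5 -250. ] [109.  175.2] 13.8
lid [ 591.26438944 -210.48354301  163.45256569] [-0.94767382 -0.22644721  0.22502443] [[ 550.73584238 -314.13928271   62.14532814]
 [ 631.49952803 -109.7264083   238.28729816]]
[-1.79999903e+02  1.83453684e-03  1.62879619e+02] 85.37582525537994
```

View pics/case.png

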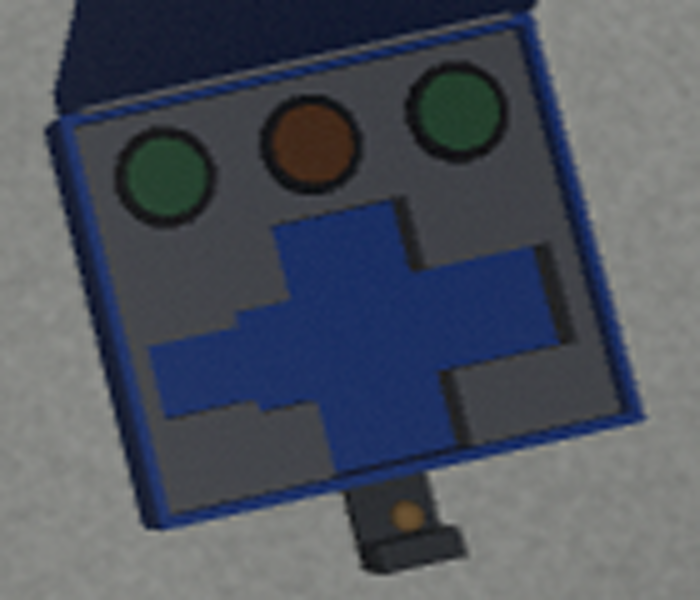

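```bash
cat > case.py <<'E'
from h import *
from scipy.optimize import minimize
cross=[(-52,-90),(-8,-90),(-8,-35),(25,-35),(25,25),(-8,25),(-8,50),(-14,50),(-14,90),(-46,90),(-46,50),(-52,50),(-52,25),(-85,25),(-85,-35),(-52,-35)]
def proj(s,P,S=4):
    q=cv2.projectPoints(np.array(P,float),np.array(s["rvec"],float),np.array(s["tvec"],float),s["K"],None)[0][:,0]
    return q
def to3(xy,pose,z):
    c,sn=np.cos(pose[2]),np.sin(pose[2])
    return [(pose[0]+c*a-sn*b,pose[1]+sn*a+c*b,z) for a,b in xy]
def mask(s,poly):
    m=np.zeros((480*4,640*4),np.float32)
    cv2.fillPoly(m,[np.round((poly+.5)*4*16-8).astype(np.int32)],1,shift=4)
    return cv2.resize(m,(640,480),interpolation=cv2.INTER_AREA)
if __name__=="__main__":
  for n in("top","side"):
    s=r.snapshot(n);px=s["pixels"].astype(int);W=cloud(s)
    blue=((px[...,2]>px[...,0]+40)&(px[...,2]>85)).astype(np.float32)
    def model(p): return mask(s,proj(s,to3(cross,p,10)))*mask(s,proj(s,to3(cross,p,34)))
    roi=cv2.dilate((mask(s,proj(s,to3([(-84,-99),(-84,99),(60,99),(60,-99)],[470,-243,np.radians(13.4)],34)))>.5).astype(np.uint8),np.ones((1,1)))
    reg=mask(s,proj(s,to3([(-83,-98),(-83,98),(60,98),(60,-98)],[470,-243,np.radians(13.4)],34)))>.9
    f=lambda p:np.abs(model([p[0],p[1],p[2]/100])-blue)[reg].sum()
    best=min((minimize(f,[470+a,-243+b,23.4],method="Nelder-Mead",options=dict(initial_simplex=[[470+a,-243+b,22],[478+a,-243+b,24],[470+a,-236+b,24],[466+a,-247+b,26]])) for a in(-6,4) for b in(-5,5)),key=lambda o:o.fun)
    print(n,best.x[:2],np.degrees(best.x[2]/100),best.fun,blue[reg].sum())
E
python3 case.py
```

```text
top [ 478.40511638 -240.55648531] 13.630806611512462 253.91015625 2407.0
side [ 476.75736594 -238.39168173] 12.7329317432793 197.15625 389.0
```

```bash
cat >> h.py <<'E'
def to(x,y,z,yaw,pitch=0):
    """shift/turn from present pose to TCP (x,y,z), tool down with yaw; pitch: tilt about world-fixed axis y first"""
    s=r.sense();A=R.from_euler("xyz",s["tcp_rot"],degrees=True);B=R.from_euler("xyz",[180,pitch,yaw],degrees=True)
    print(np.round(A.inv().apply(np.array([x,y,z])-s["tool_pos"])/1e3,4),np.round((A.inv()*B).as_rotvec(),4))
E
python3 -c "
from h import *
to(498,240.5,150,82.8);to(498,240.5,150,8.8)"
```

```text
[-0.4052 -0.2236  0.0813] [ 1.0000e-04 -0.0000e+00  1.3976e+00]
[-0.4052 -0.2236  0.0813] [ 0.0000e+00 -1.0000e-04  2.6892e+00]
```

```bash
python3 -m jog '[-0.405,-0.2235,0.081,0,0,1.4, -0.405,-0.2235,0.081,0,0,1.4, -0.405,-0.2235,0.081,0,0,1.4, -0.405,-0.2235,0.081,0,0,1.4, -0.405,-0.2235,0.081,0,0,1.4, -0.405,-0.2235,0.081,0,0,1.4, -0.405,-0.2235,0.081,0,0,1.4, -0.405,-0.2235,0.081,0,0,1.4]' 1 40
python3 -c "
from h import *
to(498,240.5,150,8.8);to(498,240.5,1,8.8)"
```

```text
time: 1.9
tool_pos: [499.4, 237.9, 149.7]
tcp_rot: [-180.0, 0.0, 82.3]
ft_force: [0.3, 1.3, -0.4]
finger_gap: 85.4
grip_force: 0.0
[ 0.0024 -0.0018 -0.0003] [4.0000e-04 5.0000e-04 1.2823e+00]
[ 0.0025 -0.0018  0.1487] [4.0000e-04 5.0000e-04 1.2823e+00]
```

```bash
python3 -m jog '[0.001,-0.001,0.03,0,0,1.282, 0.001,-0.001,0.03,0,0,1.282, 0.001,-0.001,0.03,0,0,1.282, 0.001,-0.001,0.03,0,0,1.282, 0.001,-0.001,0.03,0,0,1.282, 0.001,-0.001,0.03,0,0,1.282, 0.001,-0.001,0.03,0,0,1.282, 0.001,-0.001,0.06,0,0,1.282]'
python3 - <<'E'
from h import *
to(498,240.5,1,8.8)
s=r.snapshot("top");save(s,"g1.png");W=cloud(s)
i=s["pixels"][200:320,170:310,::-1];cv2.imwrite("pics/g1c.png",cv2.resize(i,None,fx=4,fy=4))
E
```

```text
time: 2.9
tool_pos: [499.5, 242.7, 92.9]
tcp_rot: [-179.9, -0.3, 9.1]
ft_force: [-0.4, 0.6, -1.3]
finger_gap: 85.7
grip_force: 0.0
[-0.0023  0.002   0.0919] [-0.0012 -0.006   0.0049]
```

View pics/g1c.png

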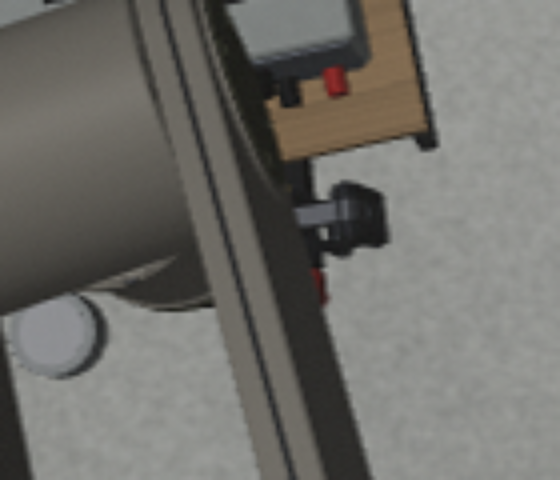

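The open fingers straddle the laser ahead of the board, with one finger visible at about (260,253) in the full picture. I descend, then close.

```bash
python3 -m jog '[-0.002,0.002,0.03,0,0,0, -0.002,0.002,0.06,0,0,0, -0.002,0.002,0.08,0,0,0, -0.002,0.002,0.091,0,0,0, -0.002,0.002,0.091,0,0,0]' && python3 -m jog '[0,0,0,0,0,0, 0,0,0,0,0,0, 0,0,0,0,0,0, 0,0,0,0,0,0, 0,0,0,0,0,0, 0,0,0,0,0,0]' -1 40
```

```text
time: 3.58
tool_pos: [495.0, 239.3, -1.1]
tcp_rot: [180.0, 0.1, 9.2]
ft_force: [-0.2, 0.4, 0.3]
finger_gap: 85.7
grip_force: 0.0
time: 4.32
tool_pos: [496.1, 239.8, 0.3]
tcp_rot: [-180.0, -0.1, 9.2]
ft_force: [-1.0, 0.1, 4.9]
finger_gap: 35.7
grip_force: 41.3
```

```bash
python3 -m jog '[-0.01,0,-0.001,0,0,0, -0.03,0,-0.001,0,0,0, -0.05,0,-0.001,0,0,0, -0.07,0,-0.001,0,0,0, -0.09,0,-0.001,0,0,0, -0.11,0,-0.001,0,0,0, -0.125,0,-0.001,0,0,0, -0.135,0,-0.001,0,0,0]' && python3 -m jog '[0,0,0,0,0,0, 0,0,0.001,0,0,0, 0,0,0.001,0,0,0]'
```

```text
time: 5.32
tool_pos: [361.3, 217.6, 0.3]
tcp_rot: [-180.0, -0.0, 9.2]
ft_force: [1.6, 0.3, -1.0]
finger_gap: 35.3
grip_force: 40.7
time: 5.7
tool_pos: [360.7, 217.6, 0.2]
tcp_rot: [180.0, 0.2, 9.2]
ft_force: [-15.6, -6.3, 27.9]
finger_gap: 35.3
grip_force: 44.0
```

```bash
python3 -m jog '[0,0,-0.001,0,0,0, 0,0,-0.001,0,0,0, 0,0,-0.001,0,0,0, 0,0,-0.001,0,0,0, 0,0,-0.05,0,0,0, 0,0,-0.1,0,0,0, 0,0,-0.15,0,0,0, 0,0,-0.15,0,0,0]' 1
python3 - <<'E'
from h import *
s=r.snapshot("top");save(s,"p2.png");W=cloud(s);z=W[...,2];px=s["pixels"].astype(int)
s2=r.snapshot("side")
for n,q in(("top",s),("side",s2)):
    W=cloud(q)
    for d in r.outline_of(q,"laser")[:1]:
        p=W[d["region"]];p=p[~np.isnan(p[:,0])];p=p[(p[:,2]>10)&(p[:,2]<40)]
        print(n,d["score"],d["bbox"],len(p),[np.round(a,1) for a in cv2.minAreaRect(p[p[:,2]>26][:,:2].astype(np.float32))],np.percentile(p,[2,98],axis=0).round().tolist())
v=np.hstack([s["pixels"][200:330,190:310],s2["pixels"][280:410,290:450]])
cv2.imwrite("pics/p2c.png",cv2.resize(v[...,::-1],None,fx=2.8,fy=2.8))
E
```

```text
time: 6.7
tool_pos: [365.1, 219.2, 154.1]
tcp_rot: [-179.9, -0.5, 9.2]
ft_force: [0.6, 0.2, 0.0]
finger_gap: 85.5
grip_force: 0.0
top 0.82 [236.0, 264.6, 258.8, 338.9] 936 [array([424.8, 227.9]), array([168.3,  36.9]), np.float64(9.5)] [[382.0, 203.0, 16.0], [505.0, 249.0, 37.0]]
side 0.65 [327.7, 310.2, 429.8, 343.8] 1990 [array([424.4, 229.3]), array([168.9,  39.6]), np.float64(9.9)] [[344.0, 208.0, 11.0], [503.0, 253.0, 33.0]]
```

View pics/p2c.png

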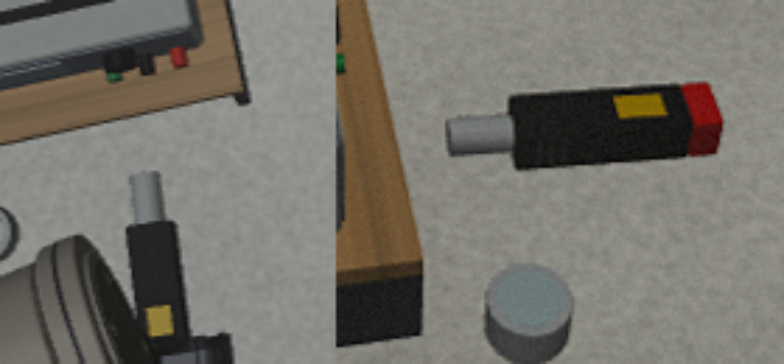

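Laser lies free on the bench, clear of the riser (nose at about (242,264) in the top view). Regrasp at its middle.

```bash
python3 -c "
from h import *
to(419.3,227,5,9.2);print(r.sense()['tool_pos'])"
```

```text
[ 0.0593 -0.0003  0.1425] [0.0007 0.0025 0.0002]
[361.15109439 217.38454579 147.68768887]
```

```bash
python3 -m jog '[0.04,0,0.02,0,0,0, 0.059,0,0.06,0,0,0, 0.059,0,0.1,0,0,0, 0.059,0,0.13,0,0,0, 0.059,0,0.143,0,0,0, 0.059,0,0.143,0,0,0, 0.059,0,0.143,0,0,0]' && python3 -m jog '[0,0,0,0,0,0, 0,0,0,0,0,0, 0,0,0,0,0,0, 0,0,0,0,0,0, 0,0,0,0,0,0, 0,0,0,0,0,0]' -1 40
```

```text
time: 7.78
tool_pos: [421.2, 227.6, 7.4]
tcp_rot: [-180.0, -0.1, 9.2]
ft_force: [0.3, -0.3, 0.9]
finger_gap: 85.4
grip_force: 0.0
time: 8.52
tool_pos: [420.8, 227.6, 7.0]
tcp_rot: [-180.0, -0.1, 9.2]
ft_force: [-2.0, -0.2, 6.9]
finger_gap: 35.2
grip_force: 41.4
```

```bash
python3 -m jog '[0,0,-0.02,0,0,0, 0,0,-0.06,0,0,0, 0,0,-0.1,0,0,0, 0,0,-0.13,0,0,0, 0,0,-0.15,0,0,0, 0,0,-0.15,0,0,0]'
python3 -c "
from h import *
to(449.5,-249.9,150,103.5)
to(440,-80,150,65)"
```

```text
time: 9.28
tool_pos: [421.2, 227.6, 157.5]
tcp_rot: [-180.0, -0.2, 9.2]
ft_force: [-0.5, 0.2, -2.3]
finger_gap: 35.3
grip_force: 41.0
[-0.0485  0.4759  0.0071] [ 0.0018 -0.0025 -1.6457]
[-0.0307  0.3066  0.0073] [ 8.000e-04 -2.700e-03 -9.737e-01]
```

```bash
python3 -m jog '[-0.002,0.02,0,0,0,-0.05, -0.005,0.05,0,0,0,-0.16, -0.009,0.09,0,0,0,-0.29, -0.013,0.13,0,0,0,-0.43, -0.017,0.17,0,0,0,-0.57, -0.021,0.21,0,0,0,-0.71, -0.026,0.255,0,0,0,-0.85, -0.03,0.295,0,0,0,-0.98]'
python3 -c "
from h import *
to(449.5,-249.9,150,103.5)"
```

```text
time: 10.28
tool_pos: [436.8, -70.0, 154.3]
tcp_rot: [-179.9, 0.0, 65.6]
ft_force: [-0.2, 0.0, -2.9]
finger_gap: 35.2
grip_force: 40.9
[-0.1586  0.0859  0.0042] [-2.600e-03 -4.000e-04 -6.615e-01]
```

```bash
python3 -m jog '[-0.03,0.016,0,0,0,-0.13, -0.065,0.034,0,0,0,-0.27, -0.1,0.053,0,0,0,-0.42, -0.13,0.07,0,0,0,-0.55, -0.15,0.081,0,0,0,-0.63, -0.158,0.086,0.02,0,0,-0.66, -0.158,0.086,0.06,0,0,-0.66, -0.158,0.086,0.06,0,0,-0.66]'
cat > chk.py <<'E'
from h import *
from case import *
s0=r.sense();print(s0["tool_pos"],s0["tcp_rot"])
for n in("top","side"):
    s=r.snapshot(n);save(s,"q_%s.png"%n);W=cloud(s)
    for d in r.outline_of(s,"laser")[:1]:
        p=W[d["region"]];p=p[~np.isnan(p[:,0])];t=np.percentile(p[:,2],90);q=p[p[:,2]>t-8]
        print(n,d["score"],d["bbox"],len(p),t,[np.round(a,1) for a in cv2.minAreaRect(q[:,:2].astype(np.float32))])
E
python3 chk.py; python3 - <<'E'
import cv2,numpy as np
a=cv2.imread('pics/q_top.png')[190:350,390:540];b=cv2.imread('pics/q_side.png')[90:250,270:420]
cv2.imwrite('pics/q.png',cv2.resize(np.hstack([a,b]),None,fx=2.6,fy=2.6))
E
```

```text
time: 11.28
tool_pos: [446.4, -245.8, 90.9]
tcp_rot: [-179.6, -0.4, 103.2]
ft_force: [-0.4, -0.2, -2.6]
finger_gap: 35.3
grip_force: 41.0
[ 446.44124501 -245.77419336   90.92159312] [-179.59591607   -0.44419349  103.15315127]
top 0.63 [432.2, 287.3, 477.2, 304.9] 672 118.56421102214061 [array([ 435.2, -199.2]), array([36.7, 84.4]), np.float64(12.0)]
side 0.97 [347.2, 133.9, 379.6, 177.2] 618 120.68194931392789 [array([ 450.4, -235.7]), array([ 52. , 165.6]), np.float64(16.2)]
```

View pics/q.png

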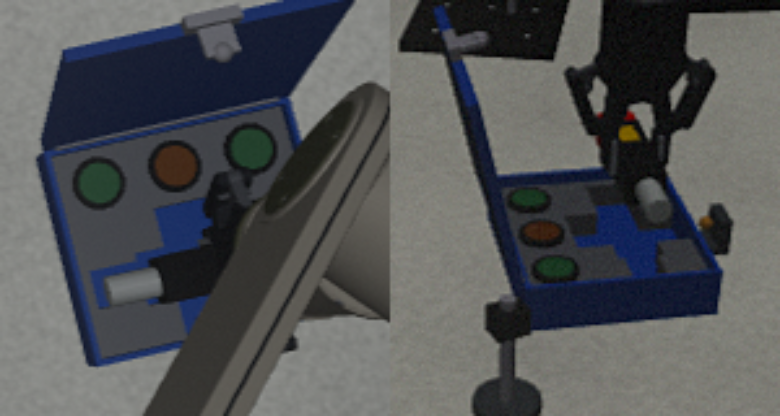

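The silver nose is over the narrow end (left), tool still settling a few mm short of the target. I correct and lower.

```bash
python3 -c "
from h import *
to(449.5,-250.5,40,103.5)"
```

```text
[-0.0015 -0.002   0.0577] [ 0.0013  0.0014 -0.0053]
```

```bash
python3 -m jog '[-0.0015,-0.002,0.01,0,0,-0.005, -0.0015,-0.002,0.03,0,0,-0.005, -0.0015,-0.002,0.045,0,0,-0.005, -0.0015,-0.002,0.05,0,0,-0.005, -0.0015,-0.002,0.05,0,0,-0.005, -0.0015,-0.002,0.05,0,0,-0.005]'
python3 chk.py;python3 -c "
from h import *
to(449.5,-250.5,19,103.5)"; python3 - <<'E'
import cv2,numpy as np
a=cv2.imread('pics/q_top.png')[260:340,410:520];b=cv2.imread('pics/q_side.png')[130:230,300:410]
cv2.imwrite('pics/q2.png',np.hstack([cv2.resize(a,(390,284)),cv2.resize(b,(390,284))]))
E
```

```text
time: 12.22
tool_pos: [449.2, -250.5, 47.0]
tcp_rot: [180.0, 0.1, 103.5]
ft_force: [0.9, -0.7, -2.4]
finger_gap: 35.1
grip_force: 41.1
[ 449.1564662  -250.46654832   47.00943912] [1.79957385e+02 5.18736300e-02 1.03470723e+02]
top 0.85 [427.6, 287.2, 470.5, 305.1] 634 74.25687102993679 [array([ 436.7, -203.4]), array([36.3, 83.7]), np.float64(14.8)]
side 0.79 [355.3, 150.6, 375.8, 196.4] 524 72.089489036783 [array([ 445.5, -237.9]), array([ 36.6, 167. ]), np.float64(13.4)]
[-0.0002  0.0004  0.0279] [ 0.0006  0.0007 -0.0006]
```

View pics/q2.png

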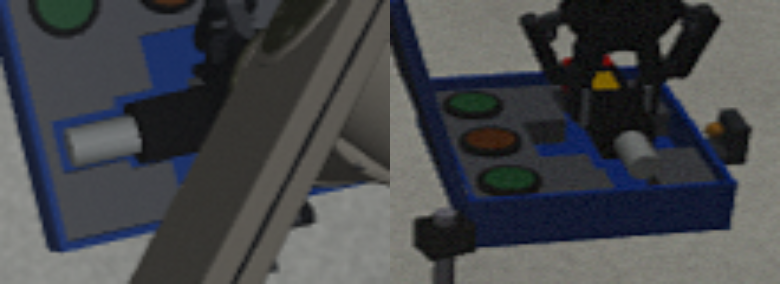

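```bash
python3 -m jog '[0,0,0.006,0,0,0, 0,0,0.012,0,0,0, 0,0,0.018,0,0,0, 0,0,0.024,0,0,0, 0,0,0.026,0,0,0, 0,0,0.026,0,0,0]'
```

```text
time: 13.18
tool_pos: [448.5, -250.0, 20.1]
tcp_rot: [-180.0, -0.0, 103.5]
ft_force: [0.6, -0.3, -2.6]
finger_gap: 35.4
grip_force: 41.1
```

```bash
python3 -m jog '[0,0,0.001,0,0,0, 0,0,0.002,0,0,0, 0,0,0.003,0,0,0, 0,0,0.003,0,0,0]'
```

```text
time: 13.68
tool_pos: [448.6, -250.1, 17.2]
tcp_rot: [-180.0, -0.0, 103.5]
ft_force: [0.8, 0.5, -3.1]
finger_gap: 35.1
grip_force: 41.1
```

```bash
python3 -m jog '[0,0,0.001,0,0,0, 0,0,0.002,0,0,0, 0,0,0.002,0,0,0]'
```

```text
time: 14.05
tool_pos: [448.7, -250.1, 17.0]
tcp_rot: [-180.0, -0.0, 103.5]
ft_force: [-8.1, 6.6, 16.5]
finger_gap: 35.2
grip_force: 43.6
```

```bash
python3 -m jog '[0,0,-0.001,0,0,0, 0,0,-0.001,0,0,0, 0,0,-0.001,0,0,0, 0,0,-0.001,0,0,0, 0,0,-0.03,0,0,0, 0,0,-0.08,0,0,0, 0,0,-0.14,0,0,0, 0,0,-0.2,0,0,0]' 0.4
python3 chk.py; python3 -c "
from h import *
a=cv2.imread('pics/q_top.png')[180:345,395:535];b=cv2.imread('pics/q_side.png')[80:230,280:420]
cv2.imwrite('pics/q3.png',np.hstack([cv2.resize(a,(390,460)),cv2.resize(b,(390,460))]))"
```

```text
time: 15.05
tool_pos: [448.3, -249.9, 216.9]
tcp_rot: [-180.0, -0.0, 103.5]
ft_force: [1.4, -0.8, 0.1]
finger_gap: 59.6
grip_force: 0.0
[ 448.29814114 -249.87725693  216.91965794] [-1.79986154e+02 -1.51111472e-02  1.03462959e+02]
top 0.82 [427.6, 282.7, 500.0, 311.1] 1168 45.15826509953585 [array([ 445.5, -239.3]), array([ 36.5, 156. ]), np.float64(13.4)]
side 0.75 [347.0, 159.5, 373.7, 200.0] 616 42.531560172977635 [array([ 443.6, -236.5]), array([ 41.5, 183.3]), np.float64(12.6)]
```

View pics/q3.png

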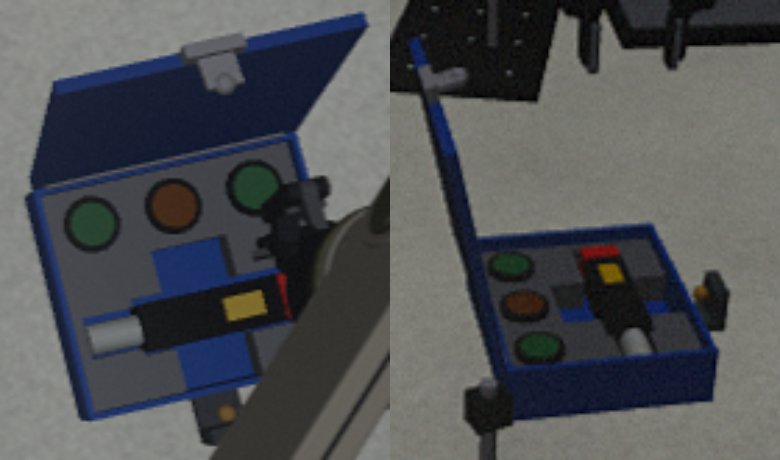

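Laser is seated, nose in the narrow end (about (428,303) in the top view). Now behind the lid with shut fingers (tool y = case x, tool x = case y).

```bash
python3 -m jog '[0,0,-0.03,0,0,0, 0,0,-0.07,0,0,0, 0.003,0.02,-0.085,0,0,0, 0.003,0.06,-0.085,0,0,0, 0.003,0.11,-0.085,0,0,0, 0.003,0.16,-0.085,0,0,0, 0.003,0.2,-0.085,0,0,0, 0.003,0.22,-0.085,0,0,0]' -1 40
cat > c.py <<'E'
from h import *
s=r.sense();a=np.radians(13.5);d=np.array(s["tool_pos"])[:2]-[478,-240]
print("case x,y,z",np.round([d@[np.cos(a),np.sin(a)],d@[-np.sin(a),np.cos(a)],s["tool_pos"][2]],1),np.round(s["ft_force"],1),s["tcp_rot"],s["joint_pos"])
E
python3 c.py
```

```text
time: 16.25
tool_pos: [662.8, -194.7, 296.4]
tcp_rot: [-179.8, -0.2, 103.5]
ft_force: [0.2, -0.3, -0.3]
finger_gap: 0.2
grip_force: 0.0
case x,y,z [190.2   0.9 296.4] [ 0.2 -0.3 -0.3] [-1.79774433e+02 -1.67436151e-01  1.03534863e+02] [-2.06271371e+01  2.12606934e+01  6.24832087e+01  1.19587079e-02
  9.65367649e+01 -3.41609974e+01]
```

```bash
python3 -m jog '[0,0,0.04,0,0,0, 0,0,0.08,0,0,0, 0,0,0.112,0,0,0, 0,0,0.112,0,0,0]' && python3 c.py && python3 -m jog '[0,-0.015,0,0,0,0, 0,-0.03,0,0,0,0, 0,-0.045,0,0,0,0, 0,-0.06,-0.003,0,0,0, 0,-0.072,-0.005,0,0,0]' && python3 c.py
```

```text
time: 16.75
tool_pos: [658.7, -194.7, 181.7]
tcp_rot: [-179.5, -0.3, 103.5]
ft_force: [-0.7, -1.1, -0.2]
finger_gap: -0.2
grip_force: 0.0
case x,y,z [186.3   1.8 181.7] [-0.7 -1.1 -0.2] [-179.49539119   -0.34244322  103.46479971] [-2.07451785e+01  2.28542793e+01  7.23747809e+01 -5.20984244e-04
  8.53807710e+01 -3.42114415e+01]
time: 17.38
tool_pos: [592.2, -213.3, 195.3]
tcp_rot: [179.9, 0.1, 103.5]
ft_force: [1.0, -0.4, 1.4]
finger_gap: 0.4
grip_force: 0.0
case x,y,z [117.3  -0.7 195.3] [ 1.  -0.4  1.4] [1.79868975e+02 1.02257081e-01 1.03467185e+02] [-2.44691083e+01  1.28559154e+01  8.30131606e+01 -9.74957432e-05
  8.39647189e+01 -3.79363998e+01]
```

```bash
python3 -m jog '[0,-0.019,0,0,0,0, 0,-0.039,0.002,0,0,0, 0,-0.057,0.008,0,0,0, 0,-0.076,0.015,0,0,0, 0,-0.093,0.025,0,0,0, 0,-0.109,0.037,0,0,0, 0,-0.122,0.051,0,0,0, 0,-0.135,0.066,0,0,0]' && python3 c.py; python3 - <<'E'
from h import *
s=r.snapshot("side");W=cloud(s)
d=r.outline_of(s,"lid")[0];p=W[d["region"]];print(d["score"],np.nanpercentile(p,[2,98],axis=0).round())
cv2.imwrite("pics/l.png",s["pixels"][60:300,200:520,::-1])
E
```

```text
time: 18.38
tool_pos: [460.0, -244.4, 127.2]
tcp_rot: [180.0, 0.0, 103.5]
ft_force: [1.9, -0.0, 0.9]
finger_gap: 0.1
grip_force: 0.5
case x,y,z [-1.850e+01 -1.000e-01  1.272e+02] [ 1.9 -0.   0.9] [1.79993090e+02 9.81826490e-03 1.03453113e+02] [-3.36196281e+01 -4.91319292e-01  1.04658219e+02 -1.67874346e-03
  7.58212055e+01 -4.70723303e+01]
0.63 [[ 403. -327.   55.]
 [ 575. -124.  147.]]
```

View pics/l.png

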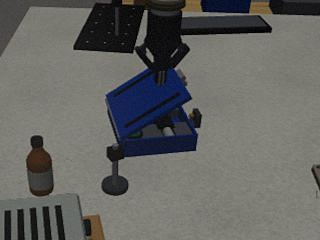

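```bash
python3 -m jog '[0,-0.01,0.017,0,0,0, -0,-0.017,0.033,0,0,0, 0,-0.023,0.05,0,0,0, 0,-0.03,0.044,0,0,0, 0,-0.054,0.044,0,0,0, 0,-0.054,0.05,0,0,0, 0,-0.054,0.054,0,0,0, 0,-0.054,0.058,0,0,0]' && python3 c.py
```

```text
time: 19.48
tool_pos: [408.6, -257.1, 70.6]
tcp_rot: [-180.0, 0.0, 103.5]
ft_force: [-13.2, 6.8, 33.9]
finger_gap: 0.2
grip_force: 16.5
case x,y,z [-71.5  -0.4  70.6] [-13.2   6.8  33.9] [-1.79988326e+02  3.48265016e-02  1.03487145e+02] [-3.82452259e+01 -2.62784722e+00  1.13121922e+02 -3.28160344e-02
  6.94858153e+01 -5.17208725e+01]
```

```bash
python3 -m jog '[0,0,0.001,0,0,0, 0,0,0.002,0,0,0]' && python3 c.py
```

```text
time: 19.73
tool_pos: [408.6, -257.1, 70.1]
tcp_rot: [-180.0, 0.0, 103.5]
ft_force: [-15.8, 9.0, 36.2]
finger_gap: -0.3
grip_force: 17.0
case x,y,z [-71.5  -0.5  70.1] [-15.8   9.   36.2] [-1.79959817e+02  3.28811666e-02  1.03505123e+02] [-3.82322333e+01 -2.55769871e+00  1.13108340e+02 -5.54416297e-02
  6.94484339e+01 -5.17178827e+01]
```

```bash
python3 - <<'E'
from h import *
s=r.snapshot("side");t=r.snapshot("top")
a=cv2.resize(s["pixels"][110:240,290:420,::-1],(400,400),interpolation=cv2.INTER_CUBIC);b=cv2.resize(t["pixels"][210:350,400:540,::-1],(400,400),interpolation=cv2.INTER_CUBIC)
cv2.imwrite("pics/l2.png",np.hstack([a,b]))
W=cloud(t);d=r.outline_of(t,"lid")[0];p=W[d["region"]];p=p[~np.isnan(p[:,0])]
a=np.radians(13.5);q=(p[:,:2]-[478,-240])@np.array([[np.cos(a),-np.sin(a)],[np.sin(a),np.cos(a)]])
for lo in range(-110,100,20):
    m=(q[:,0]>lo)&(q[:,0]<lo+20)
    for nm,k in(("L",q[:,1]>50),("R",q[:,1]<-50)):
        if (m&k).sum()>5: print(lo+10,nm,np.median(p[m&k,2]).round(1),end=" | ")
E
```

```text
-100 L 71.7 | -80 L 71.3 | -60 L 69.8 | -40 L 68.1 | -40 R 67.4 | -20 L 66.7 | -20 R 66.2 | 0 L 64.7 | 0 R 65.0 | 20 L 63.0 | 20 R 63.1 | 40 L 61.7 | 40 R 61.4 | 60 L 59.9 | 60 R 59.9 | 80 L 57.8 | 80 R 57.7 | 100 L 53.8 |
```

View pics/l2.png

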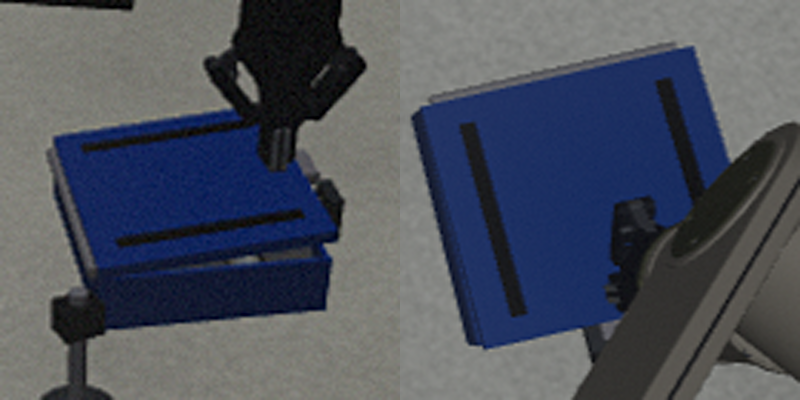

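```bash
python3 -m jog '[0,0,-0.006,0,0,0, 0,-0.01,-0.006,0,0,0, 0,-0.01,-0.002,0,0,0, 0,-0.01,0,0,0,0, 0,-0.01,0.002,0,0,0, 0,-0.01,0.003,0,0,0, 0,-0.01,0.003,0,0,0]' && python3 c.py
```

```text
time: 20.75
tool_pos: [398.0, -258.9, 63.7]
tcp_rot: [-180.0, -0.0, 103.4]
ft_force: [0.0, 0.4, -1.1]
finger_gap: -0.0
grip_force: 0.0
case x,y,z [-82.2   0.3  63.7] [ 0.   0.4 -1.1] [-1.79980348e+02 -4.26949968e-02  1.03448394e+02] [-3.92411972e+01 -3.27886345e+00  1.14543158e+02  1.09940521e-02
  6.87815752e+01 -5.26935819e+01]
```

```bash
python3 -m jog '[0,0,0.003,0,0,0, 0,0,0.005,0,0,0, 0,0,0.007,0,0,0, 0,0,0.0085,0,0,0, 0,0,0.0085,0,0,0]' && python3 c.py
```

```text
time: 21.38
tool_pos: [398.3, -258.9, 55.9]
tcp_rot: [-180.0, -0.0, 103.5]
ft_force: [-1.5, 1.3, 5.2]
finger_gap: -0.1
grip_force: 2.3
case x,y,z [-81.9   0.2  55.9] [-1.5  1.3  5.2] [-1.79994283e+02 -2.10487619e-02  1.03468449e+02] [-3.92162765e+01 -2.58890697e+00  1.14782531e+02  8.86902508e-03
  6.78265818e+01 -5.26880751e+01]
```

Touching at 55.9 mm, so the lid is shut. I retreat and verify.

```bash
python3 -m jog '[0,0,0.001,0,0,0, 0,0,0.001,0,0,0, 0,0,-0.03,0,0,0, 0,0,-0.08,0,0,0, 0,0,-0.13,0,0,0, 0.05,0,-0.17,0,0,0, 0.1,0,-0.17,0,0,0, 0.1,0,-0.17,0,0,0]' && python3 - <<'E'
from h import *
t=r.snapshot("top");W=cloud(t)
a=np.radians(13.5)
d=r.outline_of(t,"lid")[0];p=W[d["region"]];p=p[~np.isnan(p[:,0])]
q=(p[:,:2]-[478,-240])@np.array([[np.cos(a),-np.sin(a)],[np.sin(a),np.cos(a)]])
for lo in range(-110,100,30):
    m=(q[:,0]>lo)&(q[:,0]<lo+30)
    if m.sum()>5: print(lo+15,np.median(p[m,2]).round(1),end=" | ")
for t in(t,r.snapshot("side")):
  W=cloud(t)
  for n in["post","bottle","lens"]:
    for d in r.outline_of(t,n)[:1]:
        p=W[d["region"]];print(n,d["bbox"],np.nanmedian(p,axis=0).round())
print(r.sense()["ft_force"])
E
```

```text
time: 22.38
tool_pos: [375.1, -159.7, 226.4]
tcp_rot: [179.9, 0.0, 103.6]
ft_force: [-1.0, 0.7, 0.1]
finger_gap: -0.1
grip_force: 0.0
-95 56.7 | -65 56.8 | -35 56.9 | -5 56.8 | 25 57.1 | 55 57.0 | 85 56.6 | post [341.8, 232.7, 368.7, 260.6] [544.  -2.  15.]
bottle [334.3, 157.1, 359.7, 185.4] [695.  15.  89.]
lens [172.7, 271.9, 196.5, 297.7] [459. 363.  28.]
post [302.3, 202.1, 330.1, 256.6] [549.   2.  14.]
bottle [223.3, 197.5, 250.7, 254.2] [701.  33.  68.]
lens [344.5, 374.6, 376.1, 409.4] [460. 376.  27.]
[ 0.51386545  1.39283889 -0.43347446]
```

The lid is flat and shut, and the bystanders have not moved.

```bash
python3 -c "
from bench import r
print(r.hand_in())"
```

```text
the job is handed in; nothing more can be done
None
```

I handed the job in at about 22 s: the laser is in the case pocket with its nose in the narrow end, the lid measures flat and shut, and the post, bottle and lens are where they started; no verdict came back.

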